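Set the dosing unit's thumbwheel to 4 and load it

ROBOT

A 7-joint arm with a two-finger parallel gripper is mounted at the origin on a cart in front of the work surface, level with it; the furniture and walls round the work are solid. World frame = base frame: x ahead of the robot, y to its left, z up, the work surface at z = 0. Lengths are in m, angles in rad, forces in N, time in s.
With the tool pointing down it reaches from about 0.425 to 0.875 m from the base axis. Payload 8.4 kg.
Tool frame: the origin (TCP) lies between the finger pads; the fingertips stand 17 mm ahead of it and the grasp point (between the pads) lies 2 mm behind it; z points along the fingers, y is the line along which they close (so a half turn about z gives the same grasp; the last joint's range is limited). The gripper opens to 87 mm and grips with 3 to 60 N. Pads are 19 mm wide; open, the fingers measure 117 mm over their backs; the gripper's body (75 mm by 190 mm) begins 51 mm behind the grasp point.
Start: joints at [-1.311, 0.333, 0.04, 1.465, -0.013, 1.343, -0.059], TCP at [0.228, 0.609, 0.24] pointing down, gripper open.
Joint ranges: [-2.58, 2.58], [-0.38, 2.09], [-1.3, 1.39], [0.25, 2.4], [-1.5, 4.64], [0.08, 2.09], [-2.65, 2.65]. Speed limits (rad/s): [2.22, 2.22, 2.79, 2.79, 3.14, 3.14, 3.14].

INTERFACE

Orientations are given as a unit quaternion [x, y, z, w].
In Python, from cell import env gives the robot as it stands.
- The arm moves only by the shell command python3 -m jog 'ROWS'. ROWS is JSON, a list of rows, each a list of 5 numbers: the shift along the tool's x, y, z in m, then the turn about the tool's z in rad, then the finger opening in m, from 0 to 0.087. In form: [[x, y, z, roll, gripper], ...]. A call has 1 to 8 rows; each row is the pose to reach, as a shift and turn from the pose commanded when the call began, along the tool's axes at that moment; what a row does not reach only later rows make up. A row lasts 1/12 s, in which the tool goes at most 41.7 mm and 7.16 degrees, less where a joint would pass 70% of its speed; a pose out of reach is approached as far as the arm can. A call with a gripper value outside its range is refused whole. The fingers move at their own pace and stop on an object; the grip force is fixed at half the most. Time passes only in rows, so rows that repeat a pose let the fingers close. It gives the time, the measured TCP pose, the force, the opening and the grip force at its end, in the units of the state.
- env.observe(): the state, without advancing time (a new reading comes with each control period).
- env.snapshot(name): name is "scene" or "top" or "wrist"; returns a dict with "frame" (480x640x3 uint8, red, green, blue), "fx", "fy", "cx", "cy" (pixels), "extrinsics" (4x4, takes a point from camera to world coordinates). Camera axes: x right, y down, z forward; pixel columns grow to the right and rows downward; lengths in m; the calibration is good to about 2 mm. The wrist camera is an equidistant fisheye: a pixel r from the principal point sees the ray r / f radians off the axis. A picture is of the moment at which its call begins. There is no depth.
- env.close_job(): hands the job in; it is judged then, once.
The state is a dict: "t": time; "joint_positions": joint angles; "joint_vel": joint speeds; "effort": joint torques, N m; "position": TCP position; "eef_rot": TCP orientation; "ft_force": force on the tool from outside, world axes, zero at the start; "wrist_torque": the same for the moment, N m; "opening": finger opening in m; "finger_force": force on a finger pad.
Only numpy, scipy, OpenCV 4.12 (cv2) and the standard library are available. Lean on these libraries where they do the work, as an engineer would, in place of code of your own. Each camera call takes 0.05 s, during which the arm holds its last target. There are 200 camera calls.

TASK

Roll the knurled thumbwheel of the white dosing unit by its edge until the digit 4 (the one on the orange field) stands in the middle of the window. Only then press the green key all the way down to load the setting, and let it come back up. Treat the unit gently and do not disturb the things standing around it.

Things in the scene. Friction and masses are not known exactly. Their poses are not given: they have to be found in the camera images.
- dosing_unit: White box, 150 mm (own x) by 170 mm (own y), fixed to the bench. Origin: centre of its underside, on the bench; own z up, own -x is its front, towards the robot; turned about z by up to 0.3 rad either way. Its flat deck is 85 mm above the bench. Out of the deck stand, from left to right: the black thumbwheel, a grey arched hood, the green key. More than 80 N anywhere on the unit is too much.
- wheel_center (a point): Centre of the black knurled thumbwheel, on its axle, in the middle of its width, 65 mm above the bench. The axle is level, along the unit's own y. Radius 52 mm, width 26 mm (own y 27 to 53 mm); the bare deck goes on to own y 85 mm beside it.
- wheel_top (a point): Top of the wheel's rim (does not turn with it), 117 mm above the bench. Within about 65 degrees either side the rim stands free of the deck. 30 rounded ribs cross it, 11 mm apart; it is rigid and driven by friction: press closed fingers or a fingertip inward with 5 to 15 N and carry them slowly (25 mm/s) along the rim; a light or jerky touch slips (2 N along the rim turns it). No clicks; stays where left.
- hood_top (a point): Highest point of the grey arched hood that covers the digit drum right beside the wheel: 111 mm above the bench, 6 mm lower than the wheel's top. The hood spans own y -11 to 25 mm and is round about the same axle, radius 46 mm.
- setting_wheel (a joint): Angle of wheel and drum, rad, endless both ways. 0 or a full turn (6.283) puts the 4 in the middle of the window; it grows as the wheel's top rolls away from the robot (own +x). 0.628 rad is one digit: rolling the top away brings up 5, 6, 7 .., rolling it towards the robot 3, 2, 1, 0, 9 .. Starts at 1.1 to 5.18.
- digit_4 (a point): Middle of the black digit 4 on its orange field, on the surface of the white drum (radius 41 mm, next to the wheel on the same axle and turning with it). Digits are 14 mm tall, 26 mm apart.
- window (a point): Middle of the window in the grey hood, on the drum's surface: where the 4 must stand. The window looks up and towards the robot, 35 degrees (0.61 rad) from straight up, and is about 23 mm long along the drum's rim between two black bars; a small red mark beside it shows its middle.
- load_key_top (a point): Middle of the top face of the green round push key, 28 mm across, on the deck on the right of the hood as seen from the robot. It is pressed straight down.
- load_key (a joint): Travel of the green key, m: 0 up, 0.006 fully down. A spring lifts it; fully down takes about 5 N.
- beaker: Small clear beaker, 46 mm wide, 60 mm tall; origin under its centre. Bystander, loose.
- vial_block: White vial block with vials, 48x112x38 mm; origin under its centre. Bystander, loose.
- bottle_amber_2: Amber bottle with a blue cap, 69 mm wide, 186 mm tall; origin under its centre. Bystander, loose.
- tape_2: Roll of black tape lying flat, 64 mm wide, 19 mm tall; origin under its centre. Bystander, loose.
- timer: White digital timer, 31x64x58 mm; origin under its centre. Bystander, loose.
- screwdriver: Screwdriver with a red handle, 150 mm long, lying; origin under its centre. Bystander, loose.
- sticky_pad: Yellow pad of notes, 72x50x13 mm; origin under its centre. Bystander, loose.

How it is judged:
On the way, in this order (a step that is already met when the one before it is completed fails the run):
1. the 4 is rolled to the middle of the window and the wheel is at rest (distance between digit_4 and window below 0.005 m and velocity of joint setting_wheel between -0.1 and 0.1 rad/s), for 0.3 s.
2. the green key is pressed down with the 4 in the window (distance between digit_4 and window below 0.005 m and value of joint load_key above 0.0045 m), for 0.05 s.
At the end, for the whole second after the job is handed in: The digit 4 stands within 5 mm of the middle of the window with the wheel at rest, and the green key, pressed after that, is back up (within 1 mm) (distance between digit_4 and window below 0.005 m and value of joint load_key below 0.001 m and velocity of joint setting_wheel between -0.05 and 0.05 rad/s); the robot touches nothing.
It fails at once if the green key is pressed down (more than 4.5 mm) while the 4 is not within 5 mm of the middle of the window (value of joint load_key above 0.0045 m and distance between digit_4 and window above 0.005 m).
It fails at once if the unit, its wheel or its key is pressed with more than 80 N (contact force between dosing_unit and anything else above 80 N).
It fails at once if a thing standing around is shifted by more than 20 mm (distance of any of beaker, vial_block, bottle_amber_2, tape_2, timer, screwdriver, sticky_pad from where it was at the start of the episode above 0.02 m).
It also fails if it takes over 72 s, if anything falls off the work surface, if the arm or the gripper's body presses on something with over 40 N, if the wrist force passes 120 N, or if a joint passes its speed limit or range.

## Working session

There is one attempt and no reset: what is moved stays moved. The work goes in short steps, Python scripts to look and compute and a shell command to move; the robot and the scene stay as the last step left them, time stands still between calls to the robot, and variables do not carry over. Pictures are saved under pics/ and viewed, at most 10 in all, crops included, and the job is handed in when it is done.

```bash
ls; mkdir -p pics
cat > h.py <<'E'
from cell import env
import numpy as np, cv2
from scipy.spatial.transform import Rotation as R
def snap(n,f,crop=None,scale=1):
    s=env.snapshot(n); im=s["frame"][:,:,::-1]
    if crop: x0,y0,x1,y1=crop; im=im[y0:y1,x0:x1]
    im=cv2.resize(np.ascontiguousarray(im),None,fx=scale,fy=scale,interpolation=cv2.INTER_CUBIC)
    cv2.imwrite("pics/"+f,im); return s
def pix2(s,u,v,z):
    E=np.array(s["extrinsics"]); d=E[:3,:3]@np.array([(u-s["cx"])/s["fx"],(v-s["cy"])/s["fy"],1]); o=E[:3,3]
    return o+d*(z-o[2])/d[2]
def proj(s,p):
    E=np.linalg.inv(np.array(s["extrinsics"])); c=E[:3,:3]@np.array(p)+E[:3,3]
    return np.array([s["cx"]+s["fx"]*c[0]/c[2], s["cy"]+s["fy"]*c[1]/c[2]])
E
python3 - <<'E'
from h import *
s=snap("top","top0.png");print(s["fx"],s["cx"],s["cy"],np.round(s["extrinsics"],3))
s=snap("scene","sc0.png");print(s["fx"],np.round(s["extrinsics"],3))
o=env.observe();print(o)
E
```

```text
pics
529.6581045972343 313.6436766473487 237.0273014071001 [[-0.012 -0.998  0.058  0.456]
 [-1.     0.012 -0.009 -0.048]
 [ 0.008 -0.058 -0.998  1.618]
 [ 0.     0.     0.     1.   ]]
477.8476508195115 [[ 0.688 -0.409  0.6   -0.226]
 [-0.726 -0.36   0.586 -0.844]
 [-0.023 -0.838 -0.544  0.804]
 [ 0.     0.     0.     1.   ]]
{'t': 0.1, 'joint_positions': array([-1.31116204,  0.33387034,  0.03989349,  1.46618637, -0.01339073,
        1.34328053, -0.05851164]), 'joint_vel': array([-0.0004057 , -0.00032361,  0.00072029, -0.00048765, -0.00075942,
       -0.0016297 , -0.00144819]), 'effort': array([ 4.11548739e-03, -6.57810688e+01,  1.34030398e+00, -4.04708397e+01,
       -5.96169219e-02,  4.09641839e-02,  3.30450632e-05]), 'position': array([0.22816727, 0.60821523, 0.23872728]), 'eef_rot': array([ 1.78477827e-01,  9.83943656e-01, -7.35508088e-04, -7.48045387e-05]), 'ft_force': array([ 0.11311491, -0.30283103, -0.71290252]), 'wrist_torque': array([-0.03658365, -0.02973189, -0.00279193]), 'finger_force': 0.0, 'opening': 0.08725085537343108}
```

View pics/top0.png

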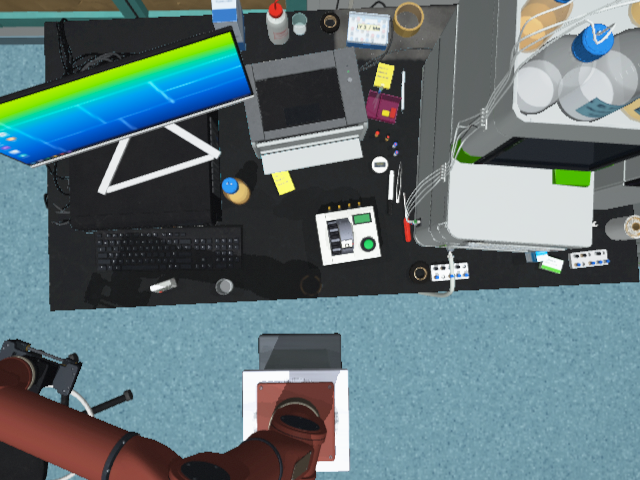

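View pics/sc0.png

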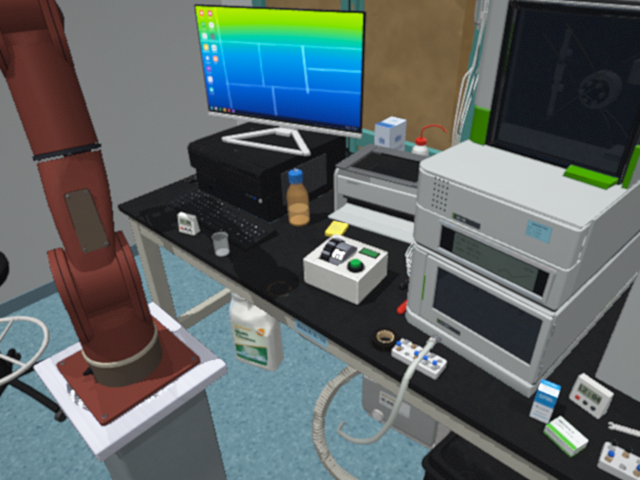

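The unit is at about (348,235) in top and (345,268) in scene. I'll enlarge both views.

Run:
```python
from h import *
s=env.snapshot("top");a=s["frame"][195:275,305:390,::-1]
b=env.snapshot("scene")["frame"][225:310,295:395,::-1]
a=cv2.resize(a,(600*85//80*80//85,600*80//85),interpolation=cv2.INTER_CUBIC) 
cv2.imwrite("pics/ta.png",a);print(a.shape)
b=cv2.resize(np.ascontiguousarray(b),None,fx=7,fy=7,interpolation=cv2.INTER_CUBIC);cv2.imwrite("pics/sb.png",b)
```

```text
(564, 599, 3)
```

View pics/ta.png

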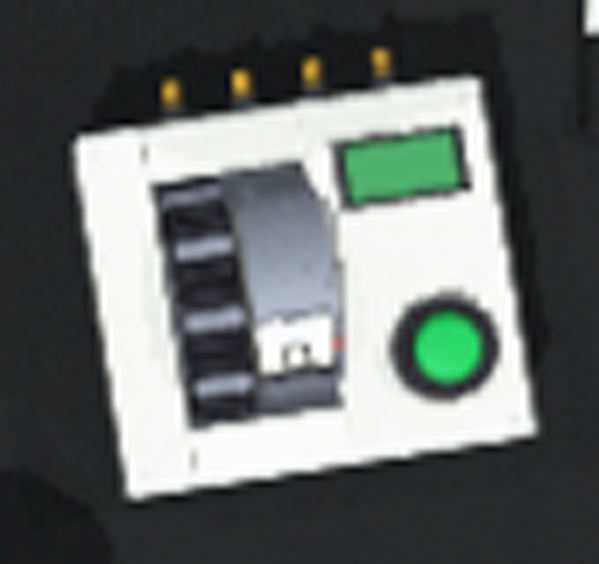

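View pics/sb.png

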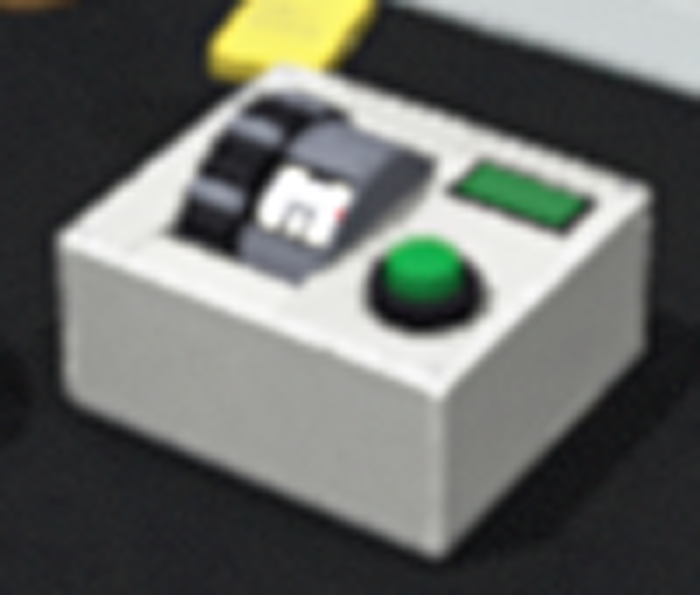

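The top crop shows the deck corners at (75,138), (480,78), (537,433) and (128,498), and the key at (448,347). The digit in the window can't be read at this resolution, so I'll use the wrist camera.

```bash
cat >> h.py <<'E'
def unitpose():
    s=env.snapshot("top"); k=7.05
    c=np.array([[75,138],[480,78],[537,433],[128,498]],float)/k+[305,195]
    P=np.array([pix2(s,u-.4,v-.4,.085) for u,v in c])
    L=np.array([[.075,.085],[.075,-.085],[-.075,-.085],[-.075,.085]])
    m=P[:,:2].mean(0);q=P[:,:2]-m
    yaw=np.arctan2((L[:,0]*q[:,1]-L[:,1]*q[:,0]).sum(),(L*q).sum())
    return m,yaw,P
E
python3 - <<'E'
from h import *
m,yaw,P=unitpose();print(m,yaw,P)
s=env.snapshot("scene")
print("key",pix2(env.snapshot("top"),448/7.05+304.6,347/7.05+194.6,.1))
c,n=np.cos(yaw),np.sin(yaw)
W=lambda x,y,z:np.array([m[0]+c*x-n*y,m[1]+n*x+c*y,z])
for p in [(-.075,.085,.085),(-.075,-.085,.085),(.075,-.085,.085),(-.075,-.085,0)]:
    print((proj(s,W(*p))-[295,225])*7)
print("wheeltop",W(0,.04,.117))
o=env.observe();print(R.from_quat(o["eef_rot"]).as_matrix().round(3))
w=env.snapshot("wrist");print(w["fx"],np.round(w["extrinsics"],3))
E
```

```text
[ 0.54911868 -0.16095714] 0.13879529405447572 [[ 0.61144717 -0.06705387  0.085     ]
 [ 0.63439453 -0.23458933  0.085     ]
 [ 0.48760985 -0.25526196  0.085     ]
 [ 0.46302318 -0.08692339  0.085     ]]
key [ 0.52273682 -0.21765571  0.1       ]
[ 54.31096468 234.39382368]
[440.43614734 390.57125851]
[652.25881213 187.40359807]
[437.1204827 576.5637994]
wheeltop [ 0.54358468 -0.1213418   0.117     ]
[[-0.936  0.351 -0.   ]
 [ 0.351  0.936 -0.   ]
 [-0.    -0.    -1.   ]]
371.64829954431775 [[ 0.351  0.907  0.233  0.164]
 [ 0.936 -0.34  -0.088  0.631]
 [-0.001  0.249 -0.969  0.384]
 [ 0.     0.     0.     1.   ]]
```

```bash
r='[-0.18,-0.191,0,0,0]'; python3 -m jog '[[-0.18,-0.191,0,0,0],[-0.18,-0.191,0,0,0],[-0.18,-0.191,0,0,0],[-0.18,-0.191,0,0,0],[-0.18,-0.191,0,0,0],[-0.18,-0.191,0,0,0],[-0.18,-0.191,0,0,0],[-0.18,-0.191,0,0,0]]'
python3 -m jog '[[-0.18,-0.191,0,0,0],[-0.18,-0.191,0,0,0],[-0.18,-0.191,0,0,0],[-0.18,-0.191,0,0,0],[-0.18,-0.191,0,0,0],[-0.18,-0.191,0,0,0],[-0.18,-0.191,0,0,0],[-0.18,-0.191,0,0,0]]'
```

```text
t: 1.07
position: [0.332, 0.363, 0.2402]
eef_rot: [0.181, 0.983, 0.0, 0.0]
ft_force: [-0.1, 0.6, -0.7]
opening: 0.0415
finger_force: 0.0
t: 1.73
position: [0.4326, 0.122, 0.24]
eef_rot: [0.181, 0.984, 0.0, 0.001]
ft_force: [0.1, -0.1, 0.3]
opening: 0.0009
finger_force: 0.0
```

```bash
python3 -m jog '[[-0.179,-0.189,0,-0.503,0],[-0.179,-0.189,0,-0.503,0],[-0.179,-0.189,0,-0.503,0],[-0.179,-0.189,0,-0.503,0],[-0.179,-0.189,0,-0.503,0],[-0.179,-0.189,0,-0.503,0],[-0.179,-0.189,0,-0.503,0],[-0.179,-0.189,0,-0.503,0]]'
python3 -m jog '[[0,0,0,0,0],[0,0,0,0,0]]'
cat >> h.py <<'E'
m=np.array([.5491,-.1610]);yaw=.1388;cY,sY=np.cos(yaw),np.sin(yaw)
W=lambda x,y,z:np.array([m[0]+cY*x-sY*y,m[1]+sY*x+cY*y,z])
def own(p): d=np.array(p[:2])-m; return np.array([cY*d[0]+sY*d[1],-sY*d[0]+cY*d[1],p[2]])
def projw(s,p):
    E=np.linalg.inv(np.array(s["extrinsics"])); c=E[:3,:3]@np.array(p)+E[:3,3]
    r=np.hypot(c[0],c[1]);t=np.arctan2(r,c[2])
    return np.array([s["cx"]+s["fx"]*t*c[0]/r,s["cy"]+s["fy"]*t*c[1]/r])
def dialview(f):  # rectified drum strip: window centre +-, through fisheye; 10 px/mm? rows=angle
    s=env.snapshot("wrist"); ys=np.linspace(-.02,.06,400); 
    a=np.linspace(1.4,-.3,400)  # angle from up toward robot
    A,Y=np.meshgrid(a[::-1],ys[::-1],indexing="ij")
    E=np.linalg.inv(np.array(s["extrinsics"]))
    r=.041; P=np.stack([m[0]-cY*r*np.sin(A)-sY*Y,m[1]-sY*r*np.sin(A)+cY*Y,.065+r*np.cos(A)],-1)
    c=P@E[:3,:3].T+E[:3,3]; rr=np.hypot(c[...,0],c[...,1]);t=np.arctan2(rr,c[...,2])
    im=cv2.remap(s["frame"],(s["cx"]+s["fx"]*t*c[...,0]/rr).astype(np.float32),(s["cy"]+s["fy"]*t*c[...,1]/rr).astype(np.float32),cv2.INTER_CUBIC)
    full=cv2.resize(s["frame"],(533,400))
    cv2.imwrite("pics/"+f,np.hstack([im[:,:,::-1][:, :260],full[:,:,::-1]])); return s
E
python3 - <<'E'
from h import *
s=dialview("w0.png"); o=env.observe(); print(o["t"],own(o["position"]),R.from_quat(o["eef_rot"]).as_matrix().round(3), projw(s,W(0,.04,.117)))
E
```

```text
t: 2.4
position: [0.5343, -0.1203, 0.2397]
eef_rot: [-0.07, 0.998, -0.002, 0.001]
ft_force: [-1.7, -0.3, 0.2]
opening: 0.0002
finger_force: 0.0
t: 2.57
position: [0.5329, -0.1133, 0.2391]
eef_rot: [-0.073, 0.997, -0.0, -0.0]
ft_force: [-0.3, 0.8, -0.1]
opening: 0.0008
finger_force: 0.0
2.6167 [-0.00950628  0.05004473  0.23918594] [[-0.989 -0.146 -0.001]
 [-0.146  0.989  0.   ]
 [ 0.001  0.001 -1.   ]] [308.55718052 249.93917991]
```

View pics/w0.png

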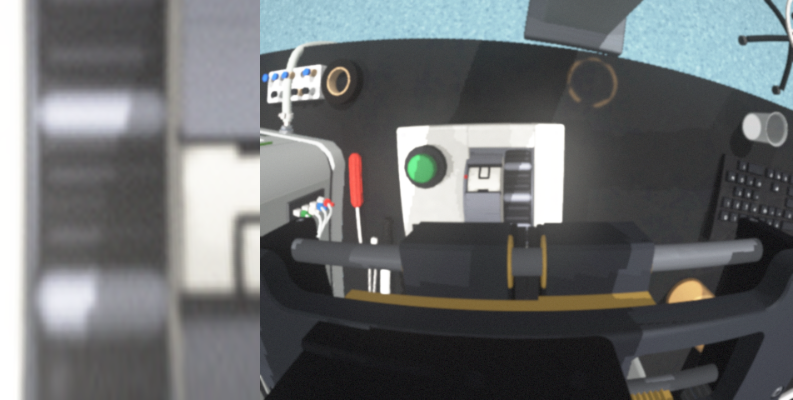

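The wrist image shows the wheel and window clearly, but my strip cut the digit off. I'll re-render it over the window.

```bash
sed -i 's/\[:, :260\],full\[:,:,::-1\]/,full[:,:,::-1][:, :380]/' h.py
python3 - <<'E'
from h import *
dialview("w1.png")
E
```

```text
(no output)
```

View pics/w1.png

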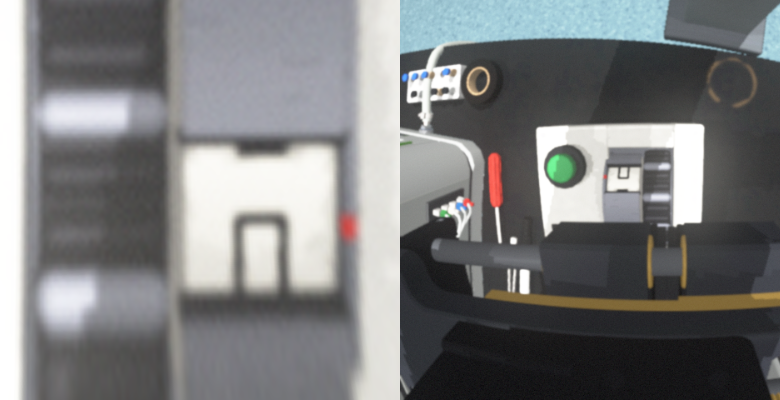

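The window shows a 0 about 37 rows (0.157 rad) below the middle, with the foot of the 9 above it. That puts the angle at about 3.61, so the wheel must roll away by about 2.67 rad. I'll lower the closed fingers just off the rim's robot-side slope.

```bash
python3 -m jog '[[0.026,-0.003,0.03,0,0],[0.026,-0.003,0.06,0,0],[0.026,-0.003,0.08,0,0],[0.026,-0.003,0.095,0,0],[0.026,-0.003,0.102,0,0],[0.026,-0.003,0.102,0,0],[0.026,-0.003,0.102,0,0]]'
python3 -m jog '[[0,0,0.003,0,0],[0,0,0.006,0,0],[0,0,0.008,0,0],[0,0,0.010,0,0],[0,0,0.010,0,0]]'
python3 -c "
from h import *
o=env.observe();print(own(o['position']),o['ft_force'])"
```

```text
t: 3.25
position: [0.5074, -0.1212, 0.1381]
eef_rot: [-0.073, 0.997, 0.0, 0.0]
ft_force: [0.2, -0.1, 0.6]
opening: 0.0007
finger_force: 0.0
t: 3.67
position: [0.507, -0.122, 0.1273]
eef_rot: [-0.072, 0.997, -0.0, -0.0]
ft_force: [0.1, -1.2, 0.0]
opening: 0.0005
finger_force: 0.0
[-0.03632255  0.04442024  0.12733623] [ 0.14953537 -1.20563511  0.02056796]
```

```bash
python3 -m jog '[[0,0.003,0.001,0,0],[0,0.003,0.002,0,0],[0,0.003,0.002,0,0]]'|grep -E "pos|ft"
python3 -m jog '[[0,0,0.001,0,0],[0,0,0.002,0,0],[0,0,0.002,0,0]]'|grep -E "pos|ft"
```

```text
position: [0.5067, -0.1188, 0.1255]
ft_force: [0.4, 1.1, 0.3]
position: [0.5061, -0.1189, 0.124]
ft_force: [-7.0, 2.1, 11.6]
```

```bash
python3 -m jog '[[-0.0018,0,-0.001,0,0],[-0.0037,0,-0.0019,0,0],[-0.0056,0,-0.0028,0,0],[-0.0075,0,-0.0036,0,0]]'|grep -E "pos|ft"
python3 -m jog '[[-0.0021,0,-0.0007,0,0],[-0.0041,0,-0.0013,0,0],[-0.0061,0,-0.0019,0,0],[-0.0081,0,-0.0023,0,0]]'|grep -E "pos|ft"
```

```text
position: [0.5124, -0.118, 0.1275]
ft_force: [-10.8, 2.3, 17.4]
position: [0.522, -0.1166, 0.1312]
ft_force: [-10.5, 4.8, 26.5]
```

```bash
python3 -m jog '[[-0.0021,0,-0.0011,0,0],[-0.0042,0,-0.0020,0,0],[-0.0063,0,-0.0028,0,0],[-0.0084,0,-0.0033,0,0]]'|grep -E "pos|ft"
python3 -m jog '[[-0.0021,0,-0.0003,0,0],[-0.0042,0,-0.0005,0,0],[-0.0063,0,-0.0006,0,0],[-0.0084,0,-0.0006,0,0]]'|grep -E "pos|ft"
```

```text
position: [0.5308, -0.1153, 0.1337]
ft_force: [-3.7, 1.8, 8.6]
position: [0.5392, -0.1141, 0.1341]
ft_force: [-2.8, 1.9, 7.2]
```

```bash
python3 -m jog '[[-0.0021,0,0.0001,0,0],[-0.0042,0,0.0002,0,0],[-0.0063,0,0.0002,0,0],[-0.0084,0,0.0003,0,0]]'|grep -E "pos|ft"
python3 -m jog '[[-0.0021,0,0.0001,0,0],[-0.0042,0,0.0002,0,0],[-0.0063,0,0.0004,0,0],[-0.0084,0,0.0007,0,0]]'|grep -E "pos|ft"
```

```text
position: [0.5477, -0.113, 0.134]
ft_force: [-1.4, 1.6, 9.8]
position: [0.5563, -0.1117, 0.1333]
ft_force: [-1.2, 2.3, 8.9]
```

Run:
```python
from h import *
s=dialview("w2.png"); o=env.observe(); print(o["t"],own(o["position"]),o["ft_force"])
```

```text
6.2167 [0.01425694 0.04782548 0.13326048] [-0.2708472   1.77874642  7.26936605]
```

View pics/w2.png

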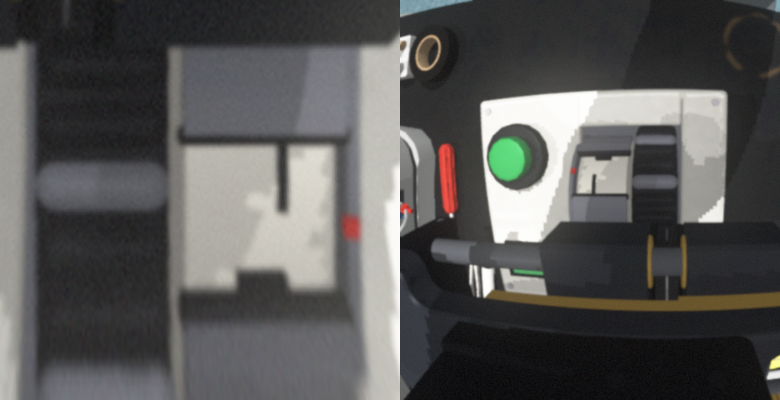

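The window shows the bottom of the 1 at row 210 and the top of the 2 at row 270. That gives an angle of about 4.60 with no slip, leaving about 1.68 rad. I'll finish this stroke.

```bash
python3 -m jog '[[-0.002,0,0.0005,0,0],[-0.0041,0,0.0010,0,0],[-0.0061,0,0.0016,0,0],[-0.008,0,0.0024,0,0]]'|grep -E "pos|ft"
python3 -m jog '[[-0.0019,0,0.0008,0,0],[-0.0038,0,0.0017,0,0],[-0.0057,0,0.0026,0,0],[-0.0075,0,0.0036,0,0]]'|grep -E "pos|ft"
```

```text
position: [0.5647, -0.1105, 0.1312]
ft_force: [-0.6, 2.4, 10.9]
position: [0.5727, -0.1094, 0.1279]
ft_force: [2.3, 2.2, 9.4]
```

```bash
python3 -m jog '[[-0.001,0,-0.003,0,0],[-0.001,0,-0.015,0,0],[0.02,0,-0.024,0,0],[0.04,0,-0.024,0,0],[0.061,0,-0.018,0,0],[0.061,0,-0.006,0,0],[0.061,0,-0.002,0,0],[0.061,0,-0.002,0,0]]'|grep -E "pos|ft"
python3 -c "
from h import *
o=env.observe();print(own(o['position']),o['ft_force'])"
```

```text
position: [0.51, -0.1183, 0.1278]
ft_force: [-0.8, 0.6, 0.4]
[-0.03281652  0.04774455  0.12777913] [-0.77363079  0.62018988  0.42346175]
```

```bash
python3 -m jog '[[0,0,0.0015,0,0],[0,0,0.003,0,0],[0,0,0.0033,0,0],[0,0,0.0033,0,0]]'|grep -E "pos|ft"
python3 - <<'E'
from h import *
s=dialview("w3.png"); o=env.observe(); print(o["t"],own(o["position"]),o["ft_force"])
E
```

```text
position: [0.5106, -0.1185, 0.1265]
ft_force: [-11.0, 2.4, 21.2]
7.9333 [-0.03229048  0.04746772  0.12644427] [-10.91996383   2.29851557  20.0836515 ]
```

View pics/w3.png

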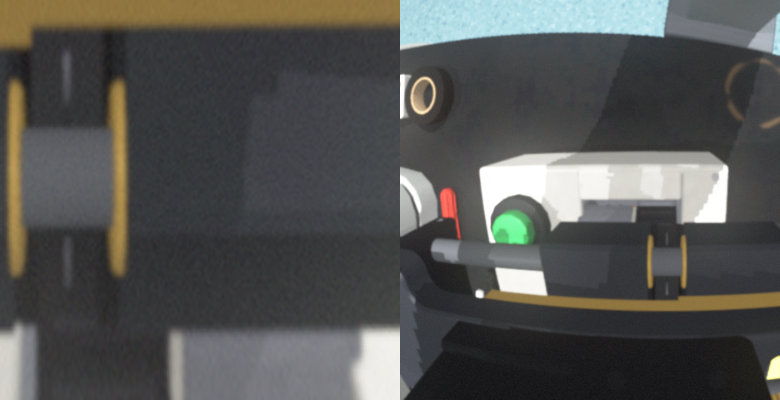

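The gripper hides the window at this end of the stroke, so I'll continue rolling and then measure the orange field by image code.

```bash
python3 -m jog '[[-0.0017,0,-0.0014,0,0],[-0.0036,0,-0.0025,0,0],[-0.0054,0,-0.0037,0,0],[-0.0073,0,-0.0048,0,0]]'|grep -E "pos|ft"
python3 -m jog '[[-0.002,0,-0.0009,0,0],[-0.004,0,-0.0016,0,0],[-0.006,0,-0.0022,0,0],[-0.008,0,-0.0028,0,0]]'|grep -E "pos|ft"
```

```text
position: [0.5178, -0.1174, 0.1306]
ft_force: [-5.4, 1.5, 7.0]
position: [0.5261, -0.1162, 0.1332]
ft_force: [-3.5, 0.5, 4.0]
```

```bash
python3 -m jog '[[-0.002,0,-0.0002,0,0],[-0.0041,0,-0.0004,0,0],[-0.0062,0,-0.0007,0,0],[-0.0083,0,-0.0009,0,0]]'|grep -E "pos|ft"
python3 -m jog '[[-0.0021,0,-0.0001,0,0],[-0.0042,0,-0.0002,0,0],[-0.0063,0,-0.0002,0,0],[-0.0084,0,-0.0002,0,0]]'|grep -E "pos|ft"
cat >> h.py <<'E'
def strip():
    s=env.snapshot("wrist"); ys=np.linspace(.021,-.007,140); a=np.linspace(-.3,1.4,400)
    A,Y=np.meshgrid(a,ys,indexing="ij"); E=np.linalg.inv(np.array(s["extrinsics"])); r=.041
    P=np.stack([m[0]-cY*r*np.sin(A)-sY*Y,m[1]-sY*r*np.sin(A)+cY*Y,.065+r*np.cos(A)],-1)
    c=P@E[:3,:3].T+E[:3,3]; rr=np.hypot(c[...,0],c[...,1]);t=np.arctan2(rr,c[...,2])
    return cv2.remap(s["frame"],(s["cx"]+s["fx"]*t*c[...,0]/rr).astype(np.float32),(s["cy"]+s["fy"]*t*c[...,1]/rr).astype(np.float32),cv2.INTER_CUBIC)
def ascii(im):
    h=cv2.cvtColor(im,cv2.COLOR_RGB2HSV)
    for r in range(120,320,6):
        row=""
        for c in range(0,140,4):
            H,S,V=h[r:r+6,c:c+4].reshape(-1,3).mean(0); row+= "R" if (S>120 and V>60 and (H<6 or H>165)) else "o" if (S>110 and V>80 and H<30) else "#" if V<90 else "+" if V<140 else "."
        print(r,row)
E
python3 - <<'E'
from h import *
ascii(strip()); o=env.observe(); print(o["t"],own(o["position"]),o["ft_force"])
E
```

```text
position: [0.5346, -0.115, 0.1342]
ft_force: [-3.0, 1.6, 5.3]
position: [0.5426, -0.1138, 0.134]
ft_force: [-1.6, 0.4, 6.9]
120 ################+#+++++++++++++++++
126 ++++++++++++++++++++++++++.........
132 ##############++###+##+++++++++++++
138 #+++##########++#+#+#++++++++++++++
144 ...................................
150 ...................................
156 ...................................
162 ...................................
168 ...................................
174 ...................................
180 ...................................
186 ...........+++++++++...............
192 ..........+###########+............
198 ....................+#+............
204 .....................++............
210 .....................#+............
216 .....................#+............
222 .....................#+............
228 ..........+++++++++++#+............
234 ..........+######++###+............
240 ....................+#+............
246 .....................#+............
252 .....................++............
258 .....................++............
264 ....................+#+............
270 ..........+###########+............
276 ..........++++++++++++.............
282 ...........+++++++++++.............
288 +++++++++++++++++++++++++++++++++++
294 ###################################
300 ###################################
306 ###################################
312 ##########################+#+++++++
318 +++++++++++++++++++++++++++++++++++
9.3167 [0.00041509 0.04761617 0.13406538] [-1.65993891  1.26834426  5.95520555]
```

The window shows a 3 centred at about row 233. That gives an angle of about 5.58, leaving 0.70 rad (36 mm).

```bash
python3 -m jog '[[-0.0021,0,0.0001,0,0],[-0.0042,0,0.0002,0,0],[-0.0063,0,0.0003,0,0],[-0.0084,0,0.0004,0,0]]'|grep -E "pos|ft"
python3 -m jog '[[-0.0021,0,0.0003,0,0],[-0.0042,0,0.0006,0,0],[-0.0063,0,0.0011,0,0],[-0.0084,0,0.0016,0,0]]'|grep -E "pos|ft"
python3 -c "
from h import *
o=env.observe();print(own(o['position']),o['ft_force'])"
```

```text
position: [0.5512, -0.1127, 0.134]
ft_force: [-1.5, 0.5, 6.9]
position: [0.56, -0.1114, 0.1326]
ft_force: [-0.3, 1.6, 8.5]
[0.01764113 0.04765639 0.13258237] [-0.34677092  1.6168248   8.46092741]
```

```bash
python3 -m jog '[[-0.002,0,0.0006,0,0],[-0.004,0,0.0013,0,0],[-0.006,0,0.0021,0,0],[-0.0079,0,0.0029,0,0],[-0.0079,0,0.0029,0,0]]'|grep -E "pos|ft"
python3 - <<'E'
from h import *
ascii(strip()); o=env.observe(); print(o["t"],own(o["position"]),o["ft_force"])
E
```

```text
position: [0.5686, -0.1102, 0.1299]
ft_force: [2.1, 1.3, 7.9]
120 +###+++++++++++++++++++++++++++++++
126 +++++++#+++++++++++++++++++++++++++
132 ############################+++++++
138 ###################################
144 ++++++++++#############++++++++++++
150 .........+#############+..........+
156 ..........++++++++++++............+
162 ..................................+
168 ..................................+
174 ..................................+
180 ..................................+
186 ..................................+
192 ooooooooooooooooooooooooooooooooooo
198 ooooooooooooooooooooooooooooooooooo
204 ooooooooooooooooooooooooooooooooooo
210 ooooooooooooooooooooooooooooooooooo
216 ooooooooooooooooooooooooooooooooooo
222 oooooooooo##ooooooooo##oooooooooooo
228 oooooooooo##ooooooooo##oooooooooooo
234 oooooooooo##ooooooooo##oooooooooooo
240 oooooooooo##ooooooooo##oooooooooooo
246 oooooooooo##ooooooooo##oooooooooooo
252 oooooooooo##ooooooooo##oooooooooooo
258 oooooooooo#############oooooooooooo
264 oooooooooooooooooooo###oooooooooooo
270 ooooooooooooooooooooo##oooooooooooo
276 ooooooooooooooooooooo##oooooooooooo
282 ooooooooooooooooooooo##oooooooooooo
288 oooooooooooooooooooo###############
294 ###################################
300 ###################################
306 ###################################
312 ###################################
318 ###################################
10.45 [0.02631554 0.04766244 0.12994678] [2.64966464 2.20850718 7.39216904]
```

The orange 4 is centred at row 260 and the target is about row 213, so 0.20 rad (10 mm) remains.

```bash
python3 -m jog '[[-0.0018,0,0.0009,0,0],[-0.0037,0,0.0019,0,0],[-0.0055,0,0.003,0,0],[-0.0072,0,0.0042,0,0],[-0.0085,0,0.0051,0,0],[-0.0089,0,0.0054,0,0],[-0.0089,0,0.0054,0,0]]'|grep -E "pos|ft"
python3 - <<'E'
from h import *
ascii(strip()); o=env.observe(); print(o["t"],own(o["position"]),o["ft_force"])
E
```

```text
position: [0.578, -0.1088, 0.125]
ft_force: [3.8, 1.5, 8.9]
120 +++++++++++++++++++++++++++++++++++
126 +++++++++++++++++++++++++++++++++++
132 +++++++++++++++++++++++++++++++++++
138 ###################################
144 ooooooooooooooooooooooooooooooooooo
150 ooooooooooooooooooooooooooooooooooo
156 ooooooooooooooooooooooooooooooooooo
162 ooooooooooooooooooooooooooooooooooo
168 ooooooooooooooooooooooooooooooooooo
174 oooooooooo##ooooooooo##oooooooooooo
180 oooooooooo##ooooooooo##oooooooooooo
186 oooooooooo##ooooooooo##oooooooooooo
192 oooooooooo##ooooooooo##oooooooooooo
198 oooooooooo##ooooooooo##oooooooooooo
204 oooooooooo###oooooo####oooooooooooo
210 ooooooooooo############oooooooooooo
216 ooooooooooooooooooooo##oooooooooooo
222 ooooooooooooooooooooo##oooooooooooo
228 ooooooooooooooooooooo##oooooooooooo
234 ooooooooooooooooooooo##oooooooooooo
240 ooooooooooooooooooooo##oooooooooooo
246 oooooooooooooooooooooo#oooooooooooo
252 ooooooooooooooooooooooooooooooooooo
258 ooooooooooooooooooooooooooooooooooo
264 ooooooooooooooooooooooooooooooooooo
270 ooooooooooooooooooooooooooooooooooo
276 ...................................
282 ...................................
288 +++++++++++++++++++++++++++++++...+
294 ###################################
300 ###################################
306 ###################################
312 ###################################
318 ###################################
11.0833 [0.0358873  0.04766806 0.12496997] [4.30245901 0.78141649 8.68139296]
```

The 4 is centred at row 211. I'll lift off along the rim's normal and triangulate the key.

```bash
python3 -m jog '[[-0.002,0,-0.003,0,0],[-0.005,0,-0.008,0,0],[-0.006,0,-0.025,0,0],[-0.006,0,-0.05,0,0],[-0.006,0,-0.05,0,0]]'|grep -E "pos|ft"
python3 - <<'E'
from h import *
t=env.snapshot("top"); s=env.snapshot("scene")
for z in (.085,.09,.095,.1,.105):
    p=pix2(t,448/7.05+304.6,347/7.05+194.6,z); print(z,own(p),(proj(s,p)-[294.6,224.6])*7)
im=strip(); h=cv2.cvtColor(im,cv2.COLOR_RGB2HSV)
print([(r,int(h[r,60:75,2].mean())) for r in range(195,230,3)])
o=env.observe(); print(o["t"],own(o["position"]))
E
```

```text
position: [0.5831, -0.1091, 0.1773]
ft_force: [0.9, -0.7, 0.4]
0.085 [-0.03352865 -0.05421282  0.085     ] [432.3533677  305.32318973]
0.09 [-0.0336685  -0.05362967  0.09      ] [430.94636945 293.79142381]
0.095 [-0.03380836 -0.05304652  0.095     ] [429.53345807 282.21119388]
0.1 [-0.03394822 -0.05246336  0.1       ] [428.11459621 270.58219379]
0.105 [-0.03408808 -0.05188021  0.105     ] [426.68974621 258.90411479]
[(195, 184), (198, 179), (201, 165), (204, 136), (207, 98), (210, 71), (213, 68), (216, 89), (219, 125), (222, 155), (225, 168), (228, 174)]
11.65 [0.03900846 0.04786862 0.17320415]
```

```bash
python3 -m jog '[[0.025,-0.033,0,0,0],[0.049,-0.067,0,0,0],[0.073,-0.100,0,0,0],[0.073,-0.100,0.015,0,0],[0.073,-0.100,0.03,0,0],[0.073,-0.100,0.042,0,0],[0.073,-0.100,0.042,0,0],[0.073,-0.100,0.042,0,0]]'|grep -E "pos|ft"
python3 - <<'E'
from h import *
o=env.observe(); print(o["t"],own(o["position"]))
im=strip(); h=cv2.cvtColor(im,cv2.COLOR_RGB2HSV); print([(r,int(h[r,60:75,2].mean())) for r in range(195,230,3)])
E
```

```text
position: [0.5228, -0.2171, 0.1305]
ft_force: [1.0, 0.0, 0.4]
12.3167 [-0.03378788 -0.05189585  0.13049417]
[(195, 69), (198, 70), (201, 68), (204, 67), (207, 67), (210, 66), (213, 64), (216, 63), (219, 62), (222, 61), (225, 62), (228, 63)]
```

Now I'm above the key and will press in small steps.

```bash
python3 -m jog '[[0,0,0.002,0,0],[0,0,0.004,0,0],[0,0,0.006,0,0],[0,0,0.006,0,0]]'|grep -E "pos|ft"
python3 -m jog '[[0,0,0.001,0,0],[0,0,0.002,0,0],[0,0,0.003,0,0],[0,0,0.003,0,0]]'|grep -E "pos|ft"
```

```text
position: [0.5233, -0.2175, 0.1253]
ft_force: [0.3, 1.2, 0.1]
position: [0.5234, -0.2177, 0.1225]
ft_force: [0.1, 0.5, 2.5]
```

```bash
python3 -m jog '[[0,0,0.001,0,0],[0,0,0.002,0,0],[0,0,0.003,0,0],[0,0,0.003,0,0]]'|grep -E "pos|ft"
python3 -m jog '[[0,0,0.001,0,0],[0,0,0.002,0,0],[0,0,0.003,0,0],[0,0,0.003,0,0]]'|grep -E "pos|ft"
```

```text
position: [0.5234, -0.2177, 0.1195]
ft_force: [-0.7, 1.7, 4.8]
position: [0.5236, -0.2178, 0.1182]
ft_force: [-7.8, 5.2, 23.4]
```

The force jumped to 23 N, so the key is fully down. I'll release and retreat.

```bash
python3 -m jog '[[0,0,0,0,0],[0,0,-0.004,0,0],[0,0,-0.01,0,0],[0,0,-0.03,0,0],[0,0,-0.06,0,0],[-0.03,0.04,-0.09,0,0],[-0.03,0.06,-0.09,0,0],[-0.03,0.06,-0.09,0,0]]'|grep -E "pos|ft"
python3 -m jog '[[0,0,0,0,0],[0,0,0,0,0],[0,0,0,0,0]]'|grep -E "pos|ft"
python3 - <<'E'
from h import *
im=strip(); h=cv2.cvtColor(im,cv2.COLOR_RGB2HSV); print([(r,int(h[r,60:75,2].mean())) for r in range(195,230,3)])
dialview("end.png")
E
```

```text
position: [0.5472, -0.1474, 0.2081]
ft_force: [0.6, 0.6, -1.0]
position: [0.5436, -0.1552, 0.2059]
ft_force: [-0.4, 0.2, -0.2]
[(195, 204), (198, 199), (201, 182), (204, 158), (207, 125), (210, 99), (213, 97), (216, 117), (219, 148), (222, 175), (225, 189), (228, 199)]
```

View pics/end.png

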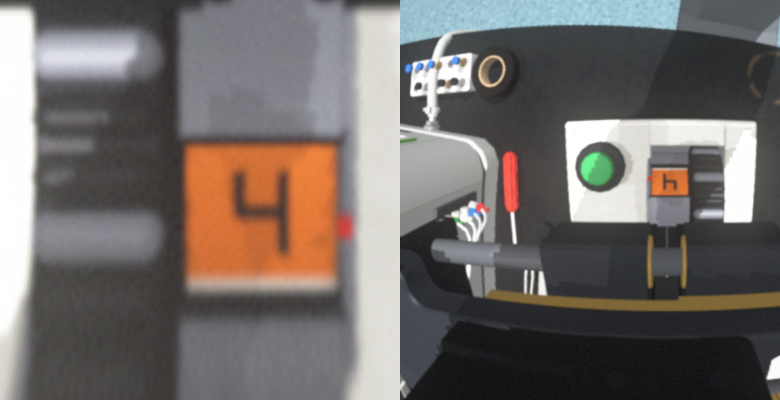

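The 4 stands mid-window (centre at about row 212), the key is back up and the arm is clear.

```bash
python3 -c "
from cell import env
print(env.close_job())"
```

```text
the job is handed in; nothing more can be done
None
```

The job is handed in with the 4 in the middle of the window, the green key pressed fully and back up, and the arm clear; highest measured force was about 29 N, and no verdict was returned.

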